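Work the pedal bin for the cook

ROBOT

A 7-joint arm with a two-finger parallel gripper is mounted at the origin on the work surface. World frame = base frame: x ahead of the robot, y to its left, z up, the work surface at z = 0. Lengths are in m, angles in rad, forces in N, time in s.
With the tool pointing down it reaches from about 0.425 to 0.95 m from the base axis. Payload 4.7 kg.
Tool frame: the origin (TCP) lies at the very end of the fingers, on their centre line; the grasp point (between the pads) lies 19 mm behind it; z points along the fingers, y is the line along which they close (so a half turn about z gives the same grasp; the last joint's range is limited). The gripper opens to 87 mm and grips with 3 to 60 N. Pads are 19 mm wide; open, the fingers measure 117 mm over their backs; the gripper's body (75 mm by 190 mm) begins 51 mm behind the grasp point.
Start: joints at [1.094, 0.469, -0.049, 1.532, 0.024, 1.141, -0.082], TCP at [0.292, -0.608, 0.223] pointing down, gripper open.
Joint ranges: [-2.59, 2.59], [-0.33, 1.99], [-1.39, 1.29], [0.1, 2.45], [-1.04, 4.18], [0.21, 1.99], [-2.66, 2.66]. Speed limits (rad/s): [2.57, 2.57, 3.14, 3.14, 3.14, 3.14, 3.14].

INTERFACE

Orientations are given as a unit quaternion [x, y, z, w].
In Python, from cell import sensors, capture, camera_info, ticket gives the robot as it stands.
- The arm moves only by the tool send_rows, never from a script. Its argument "moves" is text: rows parted by semicolons, each of 4 numbers parted by spaces: the shift along the tool's x, y, z in mm, then the turn about the tool's z in rad. In form: tx ty tz spin; .... A call has 1 to 8 rows; each row shifts and turns the commanded pose from where the row before left it, along the tool's axes as they then stand; what a row does not reach is not made up. A row lasts 1/10 s, in which the tool goes at most 50 mm and 8.59 degrees, less where a joint would pass 70% of its speed; a pose out of reach is approached as far as the arm can. A call is refused whole if a number of a shift passes 50 or a number of a turn 0.15, either way. A call with a gripper value outside its range is refused whole. "gripper" is the opening, from 0 (shut) to 1 (fully open), set as the call begins (left out, the last holds). The fingers move at their own pace and stop on an object; "force" is the grip in N (left out, the last holds). Time passes only in rows, so rows that do not move let the fingers close. It gives the time, the measured TCP pose, the force, the opening and the grip force at its end, in the units of the state.
- sensors.state(): the state, without advancing time (a new reading comes with each control period).
- capture(name): name is "side" or "top"; returns the picture (400x640x3 uint8, red, green, blue); there is no depth.
- camera_info(name): a dict with "intrinsics" (3x3 intrinsics, pixels), "R" (3x3) and "t" (3): a world point X has camera coordinates R X + t. Camera axes: x right, y down, z forward; pixel columns grow to the right and rows downward; lengths in m; the calibration is good to about 2 mm. A picture is of the moment at which its call begins. camera_info takes no time and is no camera call.
- ticket.job_done(): hands the job in; it is judged then, once.
The state is a dict: "clock": time; "joint_pos": joint angles; "joint_vel": joint speeds; "effort": joint torques, N m; "tool_pos": TCP position; "ee_rot": TCP orientation; "contact_force": force on the tool from outside, world axes, zero at the start; "moment": the same for the moment, N m; "opening": finger opening in m; "finger_force": force on a finger pad.
Only numpy, scipy, OpenCV 4.12 (cv2) and the standard library are available. Lean on these libraries where they do the work, as an engineer would, in place of code of your own. Each camera call takes 0.05 s, during which the arm holds its last target. There are 200 camera calls.

TASK

The cook's hands are full of scraps: open the small steel pedal bin on the counter by pressing its pedal right down with your fingertips, and keep its lid wide open for about three seconds while the scraps go in. Then let the pedal up slowly, so that the lid is eased down all the way and does not slam, and take the hand away. Use only the pedal: keep off the lid, do not lift or push the bin about, and leave everything else on the counter alone.

Things in the scene. Friction and masses are not known exactly. Their poses are not given: they have to be found in the camera images.
- bin: the pedal bin, loose on the counter (1.2 to 1.7 kg with its lid): an upright steel drum, 156 mm across and 194 mm tall to the top of the shut lid, on a black base ring 50 mm tall. Origin: centre of its underside. Its own z is up; its pedal sticks out along its own -x (60 mm beyond the base ring) and the lid hinge is at its +x. A push of more than about 25 N on the pedal at its lower stop can tip it
- pedal_pad (a point): middle of the top face of the pedal's black rubber pad (36 mm along the bin's x, 46 mm along its y). Up, it is 42 mm above the counter and 114 mm from the bin's axis (36 mm out from the base ring); fully down it is 16 mm above the counter and still about 114 mm from the axis. The pad is level when up and slopes 13 degrees down outwards when pressed. This point moves with the pedal
- pedal (a joint): turn of the pedal about its pivot under the middle of the bin: 0 up, 0.23 rad at its lower stop (the pad goes down 26 mm). It is linked to the lid by a rod: lid angle = 5.65 x pedal angle. About 5 to 8 N on the pad start it, falling to about 1 N fully down; the lid's weight alone brings it up again and it has no damper
- lid (a joint): opening angle of the lid about its hinge at the back (+x) of the bin: 0 shut, 1.3 rad fully open. Moving the pad up at 20 mm/s lowers the lid at about 1 rad/s; if the pedal is let go the lid falls and slams
- lid_cap: the domed steel lid, 156 mm across and 25 mm tall, hinged at the bin's top back edge 170 mm above the counter; fully open its free edge reaches 330 mm above the counter. Origin: on the hinge axis. Not to be touched
- salt_bowl: white ceramic salt bowl, 84 mm across, 42 mm tall, standing beside the pedal. Origin: centre of its underside. Bystander
- spice_jar: glass spice jar with steel cap, 48 mm across, 92 mm tall, standing beside the back of the bin. Origin: centre of its underside. Bystander
- spoon: wooden spoon, 250 mm long, lying on the counter. Origin near its middle, at its underside. Bystander
- mug: white mug, 82 mm across, 95 mm tall. Origin: centre of its underside. Bystander
- mill_a: turned wooden pepper mill, 56 mm across, 212 mm tall. Origin: centre of its underside. Bystander
- mill_b: the like wooden salt mill. Origin: centre of its underside. Bystander
Things that resemble listed ones, but are neither listed nor needed, are in the scene too. What is shaped like the bin but blue is not meant.

How it is judged:
On the way, in this order (a step that is already met when the one before it is completed fails the run):
1. the lid stands wide open (at least 1.1 rad) for 2 s, held by the pedal (value of joint lid above 1.1 rad), for 2 s.
2. the lid is shut again and at rest (value of joint lid below 0.05 rad and velocity of joint lid between -0.2 and 0.2 rad/s), for 0.2 s.
At the end, for the whole second after the job is handed in: the lid is shut (under 0.05 rad) and the pedal up (under 0.015 rad); the bin stands upright within 30 mm of where it was and at rest; every other thing is within 20 mm of where it was (value of joint lid below 0.05 rad and value of joint pedal below 0.015 rad and angle between bin's own z axis and vertical below 0.05 rad and distance of bin from where it was at the start of the episode below 0.03 m and linear speed of bin below 0.02 m/s and distance of each of salt_bowl, spice_jar, spoon, mug, mill_a, mill_b from where it was at the start of the episode below 0.02 m); the robot touches nothing.
It fails at once if the lid slams: in the last part of its fall (below 0.4 rad) it drops faster than 2.5 rad/s (0.4 m/s at its front edge) (value of joint lid below 0.4 rad and velocity of joint lid below -2.5 rad/s).
It fails at once if the robot touches the lid (contact force between any of the fingers, the arm and lid_cap above 1 N).
It fails at once if the bin is lifted (10 mm), tipped (0.12 rad) or pushed more than 40 mm (height (world z) of bin above 0.01 m or angle between bin's own z axis and vertical above 0.12 rad or distance of bin from where it was at the start of the episode above 0.04 m).
It fails at once if another thing on the counter is pushed, lifted or carried more than 30 mm (distance of any of salt_bowl, spice_jar, spoon, mug, mill_a, mill_b from where it was at the start of the episode above 0.03 m).
It also fails if it takes over 45 s, if anything falls off the work surface, if the arm or the gripper's body presses on something with over 40 N, if the wrist force passes 120 N, or if a joint passes its speed limit or range.

## Working session

There is one attempt and no reset: what is moved stays moved. The work goes in short steps, Python scripts to look and compute and a tool call to move; the robot and the scene stay as the last step left them, time stands still between calls to the robot, and variables do not carry over. Pictures are saved under pics/ and viewed, at most 10 in all, crops included, and the job is handed in when it is done.

Besides the shell and the picture viewer there is one more tool, called as a command line: name --argument value ..., lists and objects as JSON in quotes. send_rows: Moves the arm, as the interface text tells. Its arguments: {"type":"object","properties":{"moves":{"type":"string"},"gripper":{"type":"number"},"force":{"type":"number"}},"required":["moves"]}

```bash
mkdir -p pics; python3 - <<'E'
from cell import sensors,capture,camera_info
import cv2
for n in("side","top"):
    cv2.imwrite(f"pics/{n}0.png",capture(n)[:,:,::-1]); c=camera_info(n); print(n,c)
s=sensors.state(); print(s['clock'],s['tool_pos'],s['ee_rot'],s['opening'],s['contact_force'])
E
```

```text
side {'intrinsics': array([[514.55035601,   0.        , 315.4713148 ],
       [  0.        , 514.55035601, 205.14257137],
       [  0.        ,   0.        ,   1.        ]]), 'R': array([[-0.99979747,  0.01906488,  0.00644531],
       [ 0.01607131,  0.94912701, -0.31448313],
       [-0.012113  , -0.31431586, -0.94924118]]), 't': array([0.51484215, 0.09070196, 1.31964583])}
top {'intrinsics': array([[404.10516161,   0.        , 320.23461032],
       [  0.        , 404.10516161, 197.07826285],
       [  0.        ,   0.        ,   1.        ]]), 'R': array([[ 0.01185987, -0.99988621,  0.00932209],
       [-0.99592043, -0.01264582, -0.08934534],
       [ 0.08945306, -0.00822444, -0.99595708]]), 't': array([-0.09185839,  0.52071278,  1.25046381])}
0.1 [ 0.29200744 -0.60797141  0.22159626] [ 9.75039188e-01  2.22031049e-01 -2.40588946e-04 -8.58841724e-04] 0.0869427648248508 [-0.15542539 -0.63851761 -0.69448109]
```

View pics/side0.png

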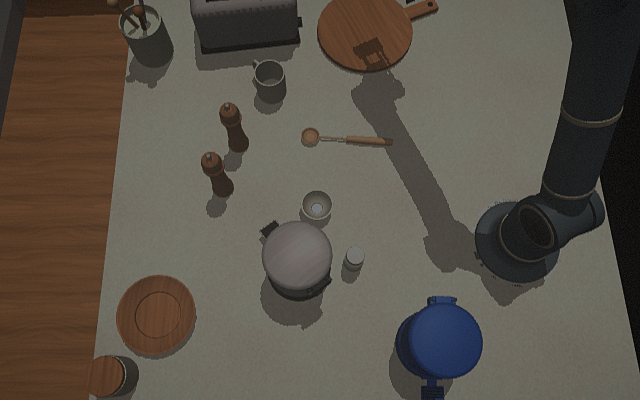

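View pics/top0.png

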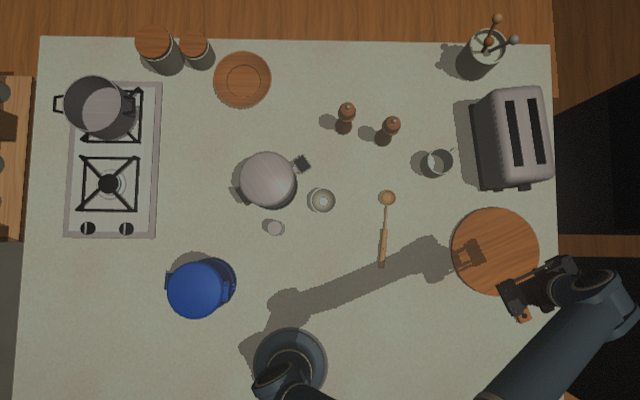

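The side view shows the steel bin at about (297,257), with its dark pedal at (269,229). In the top view it is at (268,180), pedal at (303,162) and hinge at (240,195). There are three bin-like things in the top view: steel drum (268,180), blue drum (200,287) and the pot on the stove (98,105). Only the steel drum has a pedal and hinge without being blue, so that is the one meant. I'll confirm it in a crop.

```bash
cat > h.py <<'E'
import numpy as np,cv2
from cell import camera_info
C={n:camera_info(n) for n in("side","top")}
def ray(n,p):
    c=C[n];o=-c['R'].T@c['t'];d=c['R'].T@np.linalg.solve(c['intrinsics'],[p[0],p[1],1]);return o,d
def onz(n,p,z):
    o,d=ray(n,p);return o+d*(z-o[2])/d[2]
def tri(ps,pt):
    o1,d1=ray('side',ps);o2,d2=ray('top',pt)
    s=np.linalg.lstsq(np.c_[d1,-d2],o2-o1,rcond=None)[0];a=o1+s[0]*d1;b=o2+s[1]*d2
    return (a+b)/2,np.linalg.norm(a-b)
def proj(n,X):
    c=C[n];v=c['intrinsics']@(c['R']@np.asarray(X)+c['t']);return v[:2]/v[2]
E
python3 - <<'E'
from h import *
out=[];P={}
for n,(x0,y0,x1,y1) in dict(side=(250,180,370,310),top=(225,130,345,250)).items():
    im=cv2.imread(f"pics/{n}0.png");cr=im[y0:y1,x0:x1]
    g=cv2.cvtColor(im,cv2.COLOR_BGR2GRAY)
    w={'side':(256,216,284,242),'top':(290,148,316,178)}[n]
    m=(g[w[1]:w[3],w[0]:w[2]]<50).astype('uint8')
    k,l,st,ce=cv2.connectedComponentsWithStats(m)
    for i in range(1,k):
        if st[i,4]>15: print(n,st[i],ce[i]+[w[0],w[1]]); P.setdefault(n,ce[i]+[w[0],w[1]])
    out.append(cv2.resize(cr,(400,400),interpolation=cv2.INTER_CUBIC))
cv2.imwrite("pics/crop.png",np.hstack(out))
for n in P: print(n,onz(n,P[n],.042))
print(tri(P['side'],P['top']))
# lid: steel top approx centre, z~.18
print(onz('top',(268.5,179.5),.18),onz('side',(297,250),.18), 'bowl',onz('top',(321,200),.042),'jar',onz('top',(275,227),.092))
E
```

```text
side [  5   5  18  17 125] [268.936 228.552]
side [ 0.63058042 -0.03088147  0.042     ]Traceback (most recent call last):
  File "<stdin>", line 14, in <module>
KeyError: 'top'
```

View pics/crop.png

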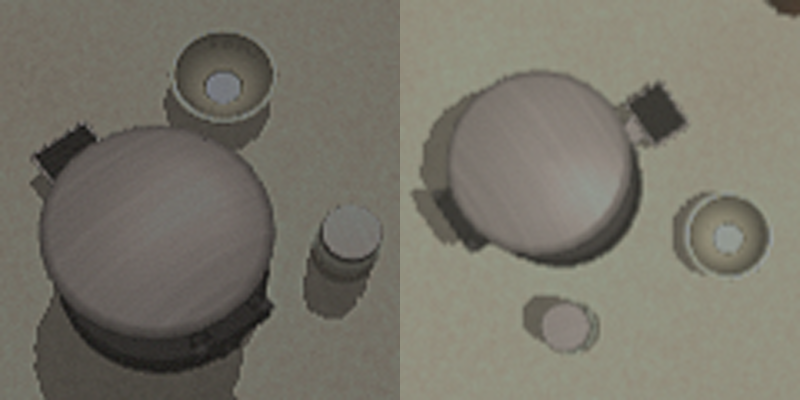

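The crop confirms it: steel drum with a black pad, at about (302,164) in the top view. The side view has the pad partly behind the lid. The salt bowl is at about (324,200) in the top view.

```bash
python3 - <<'E'
from h import *
from scipy.spatial.transform import Rotation as Rn
im=cv2.imread("pics/top0.png");g=cv2.cvtColor(im,cv2.COLOR_BGR2GRAY)
w=(288,148,316,178);m=(g[w[1]:w[3],w[0]:w[2]]<62).astype('uint8')
m=cv2.morphologyEx(m,cv2.MORPH_OPEN,np.ones((3,3),'uint8'))
k,l,st,ce=cv2.connectedComponentsWithStats(m);print(st[1:],ce[1:]+w[:2])
i=1+np.argmax(st[1:,4]);p=ce[i]+w[:2]
r=cv2.minAreaRect(np.argwhere(l==i)[:,::-1].astype('float32')+np.float32(w[:2]));print(r)
b=np.array([onz('top',q,.042) for q in cv2.boxPoints(r)]);print(b.round(4),np.linalg.norm(np.diff(b,axis=0),axis=1))
pad=onz('top',p,.042);print('pad',pad,'side',onz('side',(268.9,228.5),.042))
# lid circle: steel pixels -> ellipse of lid rim (z~.17)
for n,c in(('top',(268.5,179)),('side',(297,250))):
    print(n,onz(n,c,.18))
def circ(n,c,z):pass
lid=onz('top',(225+(450+632)/2*.3-120,130+(70+255)/2*.3),.175);print('lid',lid,lid-pad,np.linalg.norm((lid-pad)[:2]))
lid2=onz('side',(250+157*.3,180+230*.325),.18);print('lid2',lid2)
d=(lid-pad)[:2];print('yaw bin x',np.arctan2(d[1],d[0]))
print('bowl',onz('top',(225+328*.3,130+235*.3),.042),'jar',onz('top',(225+166*.3,130+328*.3),.092))
print(Rn.from_quat([ 9.75039188e-01,2.22031049e-01,-2.40588946e-04,-8.58841724e-04]).as_matrix().round(3))
E
```

```text
[[  7   9  14  14 133]] [[301.59398496 163.56390977]]
((301.4999694824219, 163.49998474121094), (13.590154647827148, 10.261954307556152), 56.3099365234375)
[[ 6.335e-01 -1.000e-04  4.200e-02]
 [ 6.519e-01 -2.660e-02  4.200e-02]
 [ 6.164e-01 -5.070e-02  4.200e-02]
 [ 5.980e-01 -2.430e-02  4.200e-02]] [0.03222384 0.04295105 0.0321475 ]
pad [ 0.62472408 -0.02572104  0.042     ] side [ 0.6306713 -0.0310175  0.042    ]
top [0.55626834 0.0598678  0.18      ]
side [0.557562   0.05786205 0.18      ]
lid [0.55759332 0.06382815 0.175     ] [-0.06713077  0.0895492   0.133     ] 0.11191782101330702
lid2 [0.55742671 0.06845691 0.18      ]
yaw bin x 2.214074897940429
bowl [ 0.50961732 -0.09526426  0.042     ] jar [0.42088969 0.04847567 0.092     ]
[[ 0.901  0.433 -0.001]
 [ 0.433 -0.901  0.002]
 [-0.    -0.002 -1.   ]]
```

```bash
python3 - <<'E'
from h import *
for n,p,z in(('mill_a',(347,106),.205),('mill_b',(392,121),.205),('mug',(437,158),.095),('toaster',(495,95),.19)):print(n,onz('top',p,z).round(3))
p=np.array([.292,-.608]);T=np.array([.630,-.033]);yaw=.4478;N=28
for i in range(N):
    d=(T-p)/N*1000 if i==0 else d
    x=np.array([np.cos(yaw),np.sin(yaw)]);y=np.array([np.sin(yaw),-np.cos(yaw)])
    s=-.145 if i<12 else 0
    print(i,(d@x).round(1),(d@y).round(1),s,end='; ');yaw-=s
print(yaw)
E
```

```text
mill_a [ 0.759 -0.155  0.205]
mill_b [ 0.718 -0.279  0.205]
mug [ 0.638 -0.435  0.095]
toaster [ 0.802 -0.573  0.19 ]
0 19.8 -13.3 -0.145; 1 21.5 -10.3 -0.145; 2 22.7 -7.1 -0.145; 3 23.5 -3.7 -0.145; 4 23.8 -0.3 -0.145; 5 23.6 3.2 -0.145; 6 22.9 6.5 -0.145; 7 21.7 9.8 -0.145; 8 20.1 12.8 -0.145; 9 18.0 15.6 -0.145; 10 15.6 18.0 -0.145; 11 12.8 20.1 -0.145; 12 9.8 21.7 0; 13 9.8 21.7 0; 14 9.8 21.7 0; 15 9.8 21.7 0; 16 9.8 21.7 0; 17 9.8 21.7 0; 18 9.8 21.7 0; 19 9.8 21.7 0; 20 9.8 21.7 0; 21 9.8 21.7 0; 22 9.8 21.7 0; 23 9.8 21.7 0; 24 9.8 21.7 0; 25 9.8 21.7 0; 26 9.8 21.7 0; 27 9.8 21.7 0; 2.1878
```

send_rows --moves "20 -13 -1 -0.145; 21 -10 -1 -0.145; 23 -7 0 -0.145; 23 -4 0 -0.145; 24 0 0 -0.145; 24 3 0 -0.145; 23 6 0 -0.145; 22 10 0 -0.145" --gripper 0 --force 20

```text
clock: 0.9
tool_pos: [0.3888, -0.4429, 0.2241]
ee_rot: [0.692, 0.722, -0.0, -0.0]
contact_force: [0.6, -0.1, -0.3]
opening: 0.0312
finger_force: 0.0
```

send_rows --moves "20 13 0 -0.145; 18 16 0 -0.145; 16 18 0 -0.145; 13 20 0 -0.145; 10 22 0 0; 10 22 0 0; 10 22 0 0; 10 22 0 0"

```text
clock: 1.7
tool_pos: [0.4859, -0.2769, 0.2242]
ee_rot: [0.459, 0.888, -0.0, -0.0]
contact_force: [-0.9, 0.2, -0.1]
opening: 0.0003
finger_force: 0.0
```

send_rows --moves "10 22 0 0; 10 22 0 0; 10 22 0 0; 10 22 0 0; 10 22 0 0; 10 22 0 0; 10 22 0 0; 0 0 0 0"

```text
clock: 2.5
tool_pos: [0.5721, -0.1272, 0.2244]
ee_rot: [0.456, 0.89, 0.001, -0.0]
contact_force: [-0.5, 0.4, -0.5]
opening: 0.0003
finger_force: 0.0
```

send_rows --moves "10 22 0 0; 10 22 0 0; 10 22 0 0; 10 22 0 0; 0 0 10 0; 0 0 0 0"

```text
clock: 3.1
tool_pos: [0.6183, -0.0489, 0.2126]
ee_rot: [0.459, 0.888, -0.001, -0.002]
contact_force: [-0.6, -0.2, -0.5]
opening: 0.0003
finger_force: 0.0
```

```bash
python3 - <<'E'
from h import *
from cell import sensors,capture
from scipy.spatial.transform import Rotation as Rn
a=capture('side')[:,:,::-1];b=capture('top')[:,:,::-1]
cv2.imwrite("pics/c1.png",np.hstack([cv2.resize(a[130:330,200:400],(400,400)),cv2.resize(b[80:280,200:400],(400,400))]))
s=sensors.state();p=np.array(s['tool_pos']);M=Rn.from_quat(s['ee_rot']).as_matrix();print(p,np.arctan2(M[1,0],M[0,0]),s['joint_pos'])
print(M.T@(np.array([.630,-.033,.06])-p)*1000, proj('side',p),proj('top',p))
E
```

```text
[ 0.61874834 -0.05000413  0.21375699] 2.185723564568246 [ 0.44033612  0.45305474 -0.58934379  1.65292382  0.27458273  1.12134922
  0.39169777]
[  7.37129138  19.34740979 153.71497965] [268.19669189 198.72205048] [308.21158993 154.95126095]
```

View pics/c1.png

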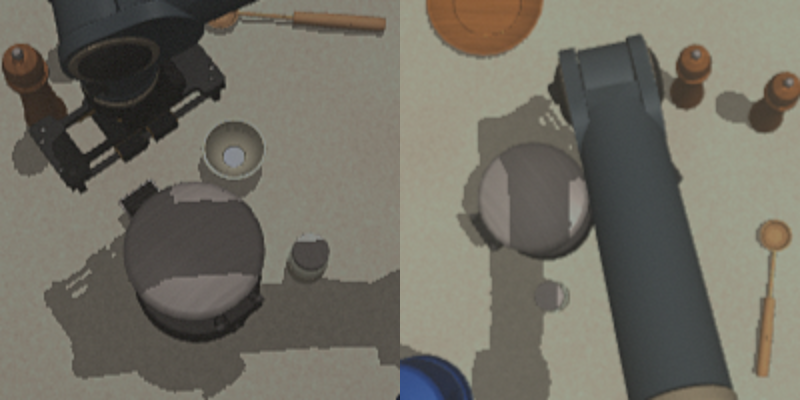

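send_rows --moves "2 10 0 0; 2 9 0 0; 0 0 20 0; 0 0 25 0; 0 0 25 0; 0 0 25 0; 0 0 25 0; 0 0 10 0"

```text
clock: 4.0
tool_pos: [0.6318, -0.0335, 0.0822]
ee_rot: [0.459, 0.888, -0.001, -0.002]
contact_force: [0.3, -0.2, 1.2]
opening: 0.0008
finger_force: 0.0
```

```bash
python3 - <<'E'
from h import *
from cell import sensors,capture
a=capture('side')[:,:,::-1];b=capture('top')[:,:,::-1]
cv2.imwrite("pics/c2.png",np.hstack([cv2.resize(a[150:300,210:360],(500,500)),cv2.resize(b[130:220,230:320],(300,300)).repeat(1,0) if 0 else cv2.resize(b[110:260,230:320],(300,500))]))
s=sensors.state();p=np.array(s['tool_pos']);print(s['clock'],p,s['contact_force'])
ax=np.array([.5578,.0655]);print(np.linalg.norm(p[:2]-ax),proj('side',p))
E
```

```text
4.1 [ 0.63227132 -0.03352169  0.08332508] [ 0.44406772  1.07187402 -1.01903534]
0.12390025722620254 [266.88801221 222.8715706 ]
```

View pics/c2.png

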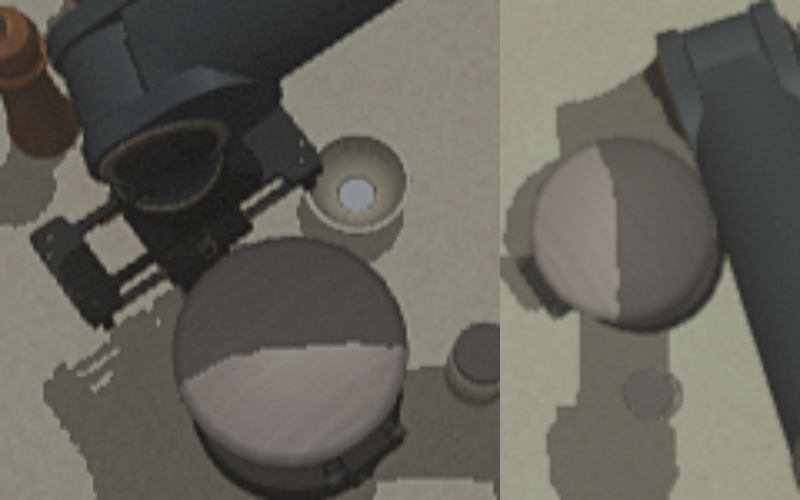

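send_rows --moves "-3 0 5 0; 0 0 10 0; 0 0 10 0; 0 0 8 0; 0 0 3 0; 0 0 0 0"

```text
clock: 4.7
tool_pos: [0.6341, -0.0362, 0.0479]
ee_rot: [0.459, 0.888, -0.0, -0.001]
contact_force: [-0.5, -0.2, -0.5]
opening: 0.0003
finger_force: 0.0
```

send_rows --moves "0 0 2 0; 0 0 2 0; 0 0 2 0; 0 0 2 0; 0 0 2 0; 0 0 2 0; 0 0 0 0"

```text
clock: 5.4
tool_pos: [0.635, -0.0366, 0.0374]
ee_rot: [0.459, 0.888, -0.0, 0.001]
contact_force: [-1.4, -1.6, 5.6]
opening: 0.0002
finger_force: 3.0
```

send_rows --moves "0 0 2 0; 0 0 2 0; 0 0 2 0; 0 0 2 0; 0 0 2 0; 0 0 0 0"

```text
clock: 6.0
tool_pos: [0.6351, -0.0367, 0.0271]
ee_rot: [0.459, 0.888, -0.0, 0.001]
contact_force: [0.4, -1.3, 4.8]
opening: 0.0005
finger_force: 2.0
```

```bash
python3 - <<'E'
from h import *
from cell import sensors,capture
a=capture('side')[:,:,::-1];b=capture('top')[:,:,::-1]
cv2.imwrite("pics/c3.png",np.hstack([cv2.resize(a[130:310,200:380],(400,400)),cv2.resize(b[90:270,200:380],(400,400))]))
s=sensors.state();print(s['clock'],s['tool_pos'],s['contact_force'])
E
```

```text
6.1 [ 0.63508021 -0.03666903  0.02713121] [ 0.01964278 -1.12915565  4.98455755]
```

View pics/c3.png

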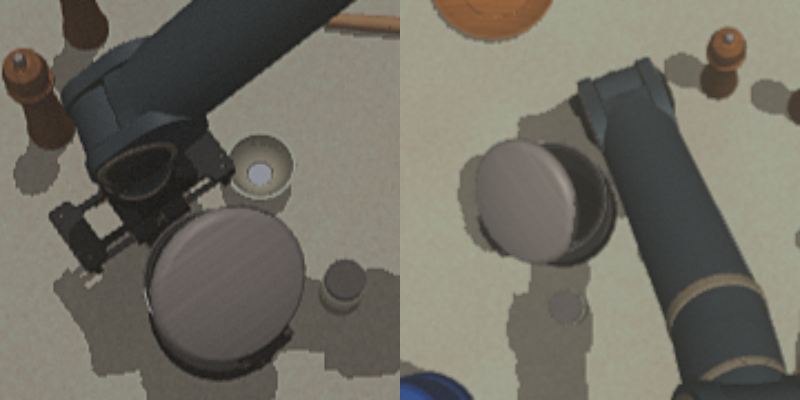

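The lid is partly open: in the top view the opening shows at crop (590,205). The gripper is clear of the lid, so I'll keep pressing.

send_rows --moves "0 0 2 0; 0 0 2 0; 0 0 2 0; 0 0 1 0; 0 0 1 0; 0 0 1 0; 0 0 0 0"

```text
clock: 6.8
tool_pos: [0.6342, -0.036, 0.0171]
ee_rot: [0.459, 0.888, -0.0, -0.0]
contact_force: [1.3, -0.4, 1.1]
opening: 0.0004
finger_force: 0.7
```

send_rows --moves "0 0 1 0; 0 0 0 0"

```text
clock: 7.0
tool_pos: [0.6341, -0.036, 0.0162]
ee_rot: [0.459, 0.888, -0.0, -0.0]
contact_force: [-0.3, 0.5, 0.2]
opening: 0.0003
finger_force: 0.4
```

send_rows --moves "0 0 0.5 0; 0 0 0.5 0; 0 0 0 0; 0 0 0 0"

```text
clock: 7.4
tool_pos: [0.6344, -0.0362, 0.0154]
ee_rot: [0.459, 0.888, -0.0, -0.0]
contact_force: [-0.3, 0.5, 1.3]
opening: 0.0002
finger_force: 0.4
```

```bash
python3 - <<'E'
from h import *
from cell import sensors,capture
a=capture('side')[:,:,::-1];b=capture('top')[:,:,::-1]
cv2.imwrite("pics/c4.png",np.hstack([cv2.resize(a[130:310,200:380],(400,400)),cv2.resize(b[90:270,200:380],(400,400))]))
s=sensors.state();print(s['clock'],s['tool_pos'],s['contact_force'])
E
```

```text
7.5 [ 0.63444459 -0.03627664  0.01551974] [-0.95605559 -0.86359646  0.71547978]
```

View pics/c4.png

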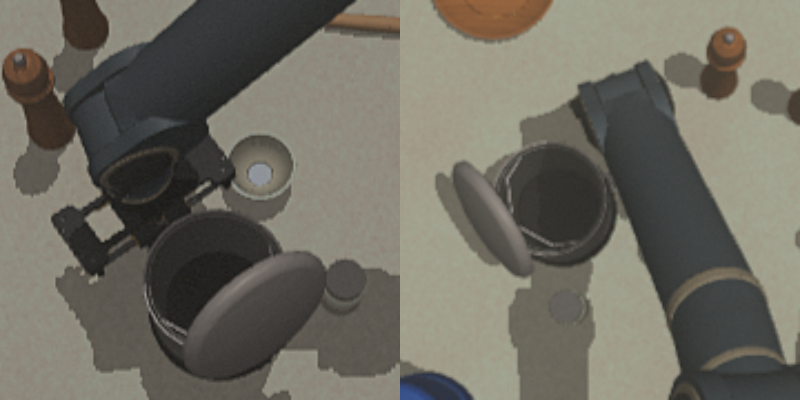

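The lid stands wide open, nearly upright: crop (490,220) in the top view and (255,315) in the side view. The hand is clear of it, so I'll hold for about three seconds.

send_rows --moves "0 0 0.3 0; 0 0 0 0; 0 0 0 0; 0 0 0 0; 0 0 0 0; 0 0 0 0; 0 0 0 0; 0 0 0 0"

```text
clock: 8.3
tool_pos: [0.6345, -0.0363, 0.0153]
ee_rot: [0.459, 0.888, -0.0, 0.0]
contact_force: [0.0, 0.3, 0.1]
opening: 0.0004
finger_force: 0.3
```

send_rows --moves "0 0 0 0; 0 0 0 0; 0 0 0 0; 0 0 0 0; 0 0 0 0; 0 0 0 0; 0 0 0 0; 0 0 0 0"

```text
clock: 9.1
tool_pos: [0.6345, -0.0363, 0.0153]
ee_rot: [0.459, 0.888, -0.0, 0.0]
contact_force: [-0.6, -1.0, 0.0]
opening: 0.0
finger_force: 0.3
```

send_rows --moves "0 0 0 0; 0 0 0 0; 0 0 0 0; 0 0 0 0; 0 0 0 0; 0 0 0 0; 0 0 0 0; 0 0 0 0"

```text
clock: 9.9
tool_pos: [0.6345, -0.0363, 0.0153]
ee_rot: [0.459, 0.888, -0.0, 0.0]
contact_force: [-1.5, 0.1, 1.2]
opening: 0.0003
finger_force: 0.3
```

send_rows --moves "0 0 0 0; 0 0 0 0; 0 0 0 0; 0 0 0 0; 0 0 0 0; 0 0 0 0; 0 0 0 0; 0 0 0 0"

```text
clock: 10.7
tool_pos: [0.6345, -0.0363, 0.0153]
ee_rot: [0.459, 0.888, 0.0, 0.0]
contact_force: [-0.9, 0.2, 0.8]
opening: 0.0003
finger_force: 0.3
```

send_rows --moves "0 0 -1 0; 0 0 -1 0; 0 0 -1 0; 0 0 -1 0; 0 0 -1 0; 0 0 -1 0; 0 0 -1 0; 0 0 -1 0"

```text
clock: 11.5
tool_pos: [0.6348, -0.0367, 0.0236]
ee_rot: [0.459, 0.888, -0.0, 0.0]
contact_force: [0.6, -1.9, 3.4]
opening: 0.0006
finger_force: 1.6
```

send_rows --moves "0 0 -1 0; 0 0 -1 0; 0 0 -1 0; 0 0 -1 0; 0 0 -1 0; 0 0 -1 0; 0 0 -1 0; 0 0 -1 0"

```text
clock: 12.3
tool_pos: [0.6349, -0.0367, 0.0316]
ee_rot: [0.459, 0.888, -0.0, 0.0]
contact_force: [0.2, -3.9, 4.7]
opening: 0.0005
finger_force: 2.7
```

send_rows --moves "0 0 -1 0; 0 0 -1 0; 0 0 -1 0; 0 0 -1 0; 0 0 -1 0; 0 0 -1 0; 0 0 -1 0; 0 0 -1 0"

```text
clock: 13.1
tool_pos: [0.6347, -0.0365, 0.0397]
ee_rot: [0.459, 0.888, -0.0, 0.0]
contact_force: [-0.6, -4.0, 6.5]
opening: 0.0002
finger_force: 3.2
```

send_rows --moves "0 0 -1 0; 0 0 -1 0; 0 0 -1 0; 0 0 -1 0; 0 0 -1 0; 0 0 -1 0; 0 0 -1 0; 0 0 -1 0"

```text
clock: 13.9
tool_pos: [0.6343, -0.036, 0.0471]
ee_rot: [0.459, 0.888, 0.0, -0.0]
contact_force: [0.0, 0.5, -0.7]
opening: 0.0008
finger_force: 0.0
```

send_rows --moves "-3 0 -10 0; -3 0 -20 0; 0 0 -25 0; 0 0 -25 0; 0 0 -25 0; 0 0 -25 0; 0 0 -25 0; 0 0 -20 0"

```text
clock: 14.7
tool_pos: [0.6385, -0.0411, 0.2249]
ee_rot: [0.459, 0.888, 0.001, 0.001]
contact_force: [-0.5, 0.4, -0.4]
opening: 0.0006
finger_force: 0.0
```

send_rows --moves "0 -20 -10 0; 0 -20 0 0; 0 -20 0 0; 0 0 0 0; 0 0 0 0; 0 0 0 0; 0 0 0 0; 0 0 0 0"

```text
clock: 15.5
tool_pos: [0.5895, -0.0752, 0.2322]
ee_rot: [0.459, 0.889, 0.0, -0.0]
contact_force: [0.4, -0.1, -0.2]
opening: 0.0005
finger_force: 0.0
```

```bash
python3 - <<'E'
from h import *
from cell import sensors,capture
a=capture('side')[:,:,::-1];b=capture('top')[:,:,::-1]
cv2.imwrite("pics/c5.png",np.hstack([cv2.resize(a[130:310,200:380],(400,400)),cv2.resize(b[90:270,200:380],(400,400))]))
s=sensors.state();print(s['clock'],s['tool_pos'],s['contact_force'])
E
```

```text
15.6 [ 0.58930807 -0.07542148  0.2321241 ] [ 0.60497452  0.29850964 -0.66759071]
```

View pics/c5.png

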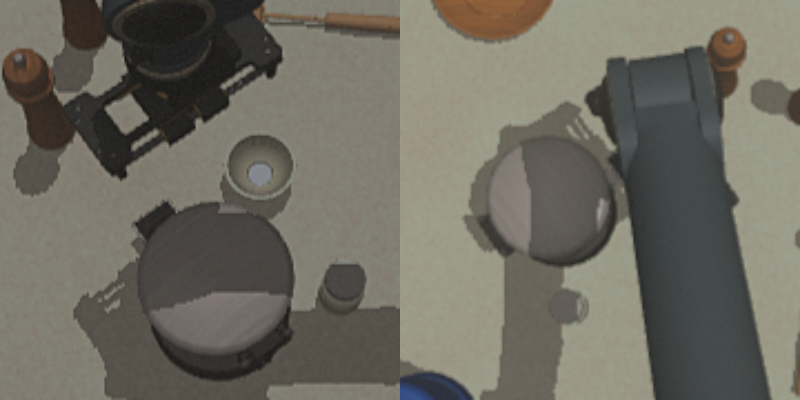

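The lid is shut and the pedal is up at crop (155,220) in the side view. The bin, bowl and jar are where they were, and the hand is clear.

```bash
python3 -c "
from cell import ticket; print(ticket.job_done())"
```

```text
the job is handed in; nothing more can be done
None
```

I pressed the steel bin's pedal down, held the lid wide open for over 3 s and eased it shut. The hand is clear, nothing else looked moved in the last pictures, and the job is handed in at about 16 s; no verdict came back.

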